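# Press the sample tubes home round the analyser disk

### The job

The five red-capped sample tubes standing in a curved row on the round white sample disk have not been pushed right down. Run your closed fingertips along the row from one end to the other, starting at whichever end you like, and press each cap down in turn until its tube is fully home before going on to the next. Do not force the tubes or pull any of them up, and leave the control vials on the disk and everything else on the bench undisturbed.

Things in the scene. Friction and masses are not known exactly. Their poses are not given: they have to be found in the camera images.
- sample_disk: round white sample disk, 256 mm across, fixed on the bench, cannot turn. Origin on its axis at bench level. Upper plate 64 mm high; a grey knob 38 mm across rises to 106 mm in the middle. Outer ring of 18 places 105 mm from the axis: tubes 1 to 5 stand at 0, 20, 40, 80, 100 degrees counter-clockwise from the disk's x axis (60 degrees is an empty gap); the rest are dark holes
- cap_1 (a point): centre of the flat top of the cap of tube 1: a red cap 17 mm across and 22 mm tall on an upright 13 mm tube. Its top is 128 mm above the bench when the tube is fully home and 133 to 142 mm above it at the start. Neighbouring tubes stand 36 mm apart, 71 mm across the gap between 3 and 4.
- tube_1 (a joint): how far tube 1 stands up above its home position, in m: 0 fully home on the disk's bottom plate, 0.005 to 0.014 at the start; slides straight up and down only. A sprung holder grips the tube: it takes 4 to 5 N to push it down, it stays where it is left, and when home it stops dead.
- cap_2 (a point): centre of the flat top of the cap of tube 2: a red cap 17 mm across and 22 mm tall on an upright 13 mm tube. Its top is 128 mm above the bench when the tube is fully home and 133 to 142 mm above it at the start. Neighbouring tubes stand 36 mm apart, 71 mm across the gap between 3 and 4.
- tube_2 (a joint): how far tube 2 stands up above its home position, in m: 0 fully home on the disk's bottom plate, 0.005 to 0.014 at the start; slides straight up and down only. A sprung holder grips the tube: it takes 4 to 5 N to push it down, it stays where it is left, and when home it stops dead.
- cap_3 (a point): centre of the flat top of the cap of tube 3: a red cap 17 mm across and 22 mm tall on an upright 13 mm tube. Its top is 128 mm above the bench when the tube is fully home and 133 to 142 mm above it at the start. Neighbouring tubes stand 36 mm apart, 71 mm across the gap between 3 and 4.
- tube_3 (a joint): how far tube 3 stands up above its home position, in m: 0 fully home on the disk's bottom plate, 0.005 to 0.014 at the start; slides straight up and down only. A sprung holder grips the tube: it takes 4 to 5 N to push it down, it stays where it is left, and when home it stops dead.
- cap_4 (a point): centre of the flat top of the cap of tube 4: a red cap 17 mm across and 22 mm tall on an upright 13 mm tube. Its top is 128 mm above the bench when the tube is fully home and 133 to 142 mm above it at the start. Neighbouring tubes stand 36 mm apart, 71 mm across the gap between 3 and 4.
- tube_4 (a joint): how far tube 4 stands up above its home position, in m: 0 fully home on the disk's bottom plate, 0.005 to 0.014 at the start; slides straight up and down only. A sprung holder grips the tube: it takes 4 to 5 N to push it down, it stays where it is left, and when home it stops dead.
- cap_5 (a point): centre of the flat top of the cap of tube 5: a red cap 17 mm across and 22 mm tall on an upright 13 mm tube. Its top is 128 mm above the bench when the tube is fully home and 133 to 142 mm above it at the start. Neighbouring tubes stand 36 mm apart, 71 mm across the gap between 3 and 4.
- tube_5 (a joint): how far tube 5 stands up above its home position, in m: 0 fully home on the disk's bottom plate, 0.005 to 0.014 at the start; slides straight up and down only. A sprung holder grips the tube: it takes 4 to 5 N to push it down, it stays where it is left, and when home it stops dead.
- vial_1: small control vial, 22 mm across, 38 mm tall, amber with an aluminium cap, standing loose on the disk's upper plate 58 mm from the axis, inside the ring of tubes (top 102 mm above the bench); origin under its centre
- vial_2: small control vial, 22 mm across, 38 mm tall, amber with an aluminium cap, standing loose on the disk's upper plate 58 mm from the axis, inside the ring of tubes (top 102 mm above the bench); origin under its centre
- vial_3: small control vial, 22 mm across, 38 mm tall, amber with an aluminium cap, standing loose on the disk's upper plate 58 mm from the axis, inside the ring of tubes (top 102 mm above the bench); origin under its centre
- bench_rack: bystander: white bench rack, 60 x 150 x 63 mm, holding a few stored tubes (tops 114 mm high); origin under its centre
- waste_tub: bystander: yellow plastic tub, 140 mm across the mouth, 160 mm tall; origin under its centre
- well_plate: bystander: clear and white well plate lying flat, 86 x 128 x 15 mm; origin under its centre
- marker: bystander: marker pen lying flat, 130 mm long, 12 mm thick; origin under it, near mid-length
- spray_bottle: bystander: white capped bottle, 64 mm across, 170 mm tall; origin under its centre

How it is judged (in metres and radians):
On the way, in this order (a step that is already met when the one before it is completed fails the run):
1. the tube at one end of the row is fully home (value of joint any of tube_1, tube_5 below 0.002 m), for 0.1 s.
2. 2 tubes in succession from an end of the row are home ((value of joint each of tube_1, tube_2 below 0.002 m or value of joint each of tube_4, tube_5 below 0.002 m)), for 0.1 s.
3. 3 tubes in succession from an end of the row are home ((value of joint each of tube_1, tube_2, tube_3 below 0.002 m or value of joint each of tube_3, tube_4, tube_5 below 0.002 m)), for 0.1 s.
4. 4 tubes in succession from an end of the row are home ((value of joint each of tube_1, tube_2, tube_3, tube_4 below 0.002 m or value of joint each of tube_2, tube_3, tube_4, tube_5 below 0.002 m)), for 0.1 s.
5. the last tube, at the other end of the row, is home too (value of joint each of tube_1, tube_2, tube_3, tube_4, tube_5 below 0.002 m), for 0.1 s.
At the end, for the whole second after the job is handed in: All five tubes are within 2 mm of fully home and still, having been pressed home one after another along the row from either end; the three control vials stand upright within 15 mm of where they were (all of step 5 and velocity of joint each of tube_1, tube_2, tube_3, tube_4, tube_5 below 0.002 m/s and angle between each of vial_1, vial_2, vial_3's own z axis and vertical below 0.2 rad and distance of each of vial_1, vial_2, vial_3 from where it was at the start of the episode below 0.015 m); the robot touches nothing.
It fails at once if a tube was pulled up out of the disk (value of joint any of tube_1, tube_2, tube_3, tube_4, tube_5 above 0.019 m).
It fails at once if the tubes or disk were forced (more than 40 N) (contact force between any of the fingers, the arm and sample_disk above 40 N).
It fails at once if a control vial was shifted more than 15 mm or tipped (distance of any of vial_1, vial_2, vial_3 from where it was at the start of the episode above 0.015 m or angle between any of vial_1, vial_2, vial_3's own z axis and vertical above 0.35 rad).
It fails at once if something else on the bench was shifted more than 30 mm (distance of any of bench_rack, waste_tub, well_plate, marker, spray_bottle from where it was at the start of the episode above 0.03 m).
It also fails if it takes over 48 s, if anything falls off the work surface, if the arm or the gripper's body presses on something with over 40 N, if the wrist force passes 120 N, or if a joint passes its speed limit or range.

### The arm

A 6-joint arm with a two-finger parallel gripper is mounted at the origin on the work surface. World frame = base frame: x ahead of the robot, y to its left, z up, the work surface at z = 0. Lengths are in m, angles in degrees, forces in N, time in s.
With the tool pointing down it reaches from about 0.3 to 0.75 m from the base axis. Payload 8.5 kg.
Tool frame: the origin (TCP) lies at the very end of the fingers, on their centre line; the grasp point (between the pads) lies 19 mm behind it; x points along the fingers, y is the direction in which the jaws open and shut, and the axes are right-handed (so a half turn about x gives the same grasp; the last joint's range is limited). The gripper opens to 85 mm and grips with 20 to 120 N. Pads are 22 mm wide; open, the fingers measure 114 mm over their backs; the gripper's body (76 mm by 85 mm) begins 54 mm behind the grasp point. The pads swing forward as they close: fully open they stand 13 mm farther back than shut.
Start: joints at [62.951, 21.807, 74.336, -0, 83.858, -12.336], TCP at [0.14, 0.532, 0.231] pointing down, gripper open.
Joint ranges: [-178.18, 178.18], [-50.72, 133.34], [12.68, 142.11], [-81.47, 261.47], [9.98, 163.14], [-165.26, 165.26]. Speed limits (degrees/s): [136.94, 136.94, 180, 180, 180, 180].

### API

Orientations are given as a 3x3 rotation matrix whose columns are the frame's x, y, z axes.
In Python, from rig import sensors, cams, env gives the robot as it stands.
- The arm moves only by the shell command python3 -m crank 'ROWS' [FORCE]. ROWS is a JSON object of lists of equal length, an entry for each row: "hand": the closure in counts, from 0 (fully open) to 255 (shut); "translation": the shift along the tool's x, y, z in m, a list of three; "dr": the turn, a rotation vector about the tool's x, y, z in rad, a list of three. A call has 1 to 5 rows; each row is the pose to reach, as a shift and turn from the pose commanded when the call began, along the tool's axes at that moment; what a row does not reach only later rows make up. A row lasts 1/10 s, in which the tool goes at most 50 mm and 8.59 degrees, less where a joint would pass 70% of its speed; a pose out of reach is approached as far as the arm can. A call with a gripper value outside its range is refused whole. The fingers move at their own pace and stop on an object; FORCE is the grip in N (left out, the last holds). Time passes only in rows, so rows that repeat a pose let the fingers close. It gives the time, the measured TCP pose, the force and the opening at its end, in the units of the state.
- sensors.observe(): the state, without advancing time (a new reading comes with each control period).
- cams.get_image(name): name is "scene" or "top" or "wrist"; returns (picture, depth): 400x640x3 uint8, blue, green, red; 400x640 float32, m along the optical axis (not along the pixel's ray), 0 where there is no reading.
- cams.calibration(name): a dict with "vertical_fov" (degrees; the focal length in pixels is half the picture's height over the tangent of half this angle, whatever the lens; pixels are square), "cx", "cy" (the principal point, pixels), "extrinsics" (4x4, takes a point from camera to world coordinates). Camera axes: x right, y down, z forward; pixel columns grow to the right and rows downward; lengths in m; the calibration is good to about 2 mm. A picture is of the moment at which its call begins: read the wrist's pose just before it. calibration takes no time and is no camera call; for the wrist camera it gives the pose at the moment of the call.
- env.close_job(): hands the job in, once; it reports no verdict.
The state is a dict: "time_s": time; "q": joint angles; "qvel": joint speeds; "joint_efforts": joint torques, N m; "position": TCP position; "tool_rot": TCP orientation; "ft_force": force on the tool from outside, world axes, zero at the start; "wrist_torque": the same for the moment, N m; "grip_width": finger opening in m.
Only numpy, scipy, OpenCV 4.12 (cv2) and the standard library are available. Lean on these libraries where they do the work, as an engineer would, in place of code of your own. Each camera call takes 0.05 s, during which the arm holds its last target. There are 200 camera calls.

## Working session

There is one attempt and no reset: what is moved stays moved. The work goes in short steps, Python scripts to look and compute and a shell command to move; the robot and the scene stay as the last step left them, time stands still between calls to the robot, and variables do not carry over. Pictures are saved under pics/ and viewed, about 8 in all and at most 12, crops included, and the job is handed in when it is done.

```bash
mkdir -p pics; cat > h.py <<'E'
import numpy as np, cv2
from rig import sensors, cams, env
def grab(n):
    c=cams.calibration(n); im,d=cams.get_image(n)
    return im,d,c
def K(c,im):
    f=im.shape[0]/2/np.tan(np.radians(c["vertical_fov"])/2); return f,c["cx"],c["cy"]
def pts(im,d,c):
    f,cx,cy=K(c,im); v,u=np.mgrid[:im.shape[0],:im.shape[1]]
    P=np.stack([(u-cx)/f*d,(v-cy)/f*d,d],-1); E=np.array(c["extrinsics"])
    return P@E[:3,:3].T+E[:3,3]
def ray(c,im,u,v,z):
    f,cx,cy=K(c,im);E=np.array(c["extrinsics"]);r=E[:3,:3]@np.array([(u-cx)/f,(v-cy)/f,1]);o=E[:3,3]
    return o+r*(z-o[2])/r[2]
def red(im):
    h=cv2.cvtColor(im,cv2.COLOR_BGR2HSV); return (((h[...,0]<8)|(h[...,0]>172))&(h[...,1]>130)&(h[...,2]>60)).astype(np.uint8)
E
python3 - <<'E'
from h import *
s=sensors.observe(); print(s["time_s"],s["position"],np.round(s["tool_rot"],3).tolist(),s["ft_force"],s["grip_width"])
for n in("top","scene"):
    im,d,c=grab(n); cv2.imwrite(f"pics/{n}.png",im); P=pts(im,d,c); print(n,np.round(c["extrinsics"],3).tolist(),c["vertical_fov"])
    k,l,st,ce=cv2.connectedComponentsWithStats(red(im))
    for i in range(1,k):
        if st[i,4]>15:
            q=P[(l==i)&(d>0)]; print(st[i],np.round(ce[i]),np.round(np.median(q,0),3) if len(q) else 0, np.round(np.percentile(q[:,2],95),3) if len(q) else 0)
E
```

```text
0.0 [0.13955103 0.53170844 0.23072899] [[-0.001, 0.254, 0.967], [-0.001, 0.967, -0.254], [-1.0, -0.001, -0.0]] [ 0.62391306 -0.6188144   0.4866645 ] 0.08517155695866367
top [[0.018, -0.982, 0.19, 0.29], [-1.0, -0.013, 0.026, 0.0], [-0.023, -0.191, -0.981, 1.254], [0.0, 0.0, 0.0, 1.0]] 51.38441834604984
[510  94   8   8  47] [514.  97.] [ 0.881 -0.575  0.018] 0.022
[511 103   8  15  87] [515. 110.] [ 0.84  -0.574  0.019] 0.022
[341 173   4   5  19] [342. 175.] [ 0.589 -0.032  0.136] 0.139
[342 184   4   7  23] [344. 187.] [ 0.554 -0.037  0.137] 0.141
[474 202   6   5  23] [477. 204.] [ 0.516 -0.405  0.114] 0.117
[465 205   8   6  32] [468. 207.] [ 0.507 -0.381  0.114] 0.118
[331 208   5   6  25] [333. 210.] [ 0.488 -0.008  0.141] 0.145
[448 212   7   5  26] [451. 214.] [ 0.487 -0.334  0.114] 0.118
[320 216   5   6  24] [322. 218.] [0.466 0.022 0.138] 0.141
[307 219   5   6  26] [309. 222.] [0.457 0.057 0.139] 0.142
[443 225   8   4  25] [446. 226.] [ 0.453 -0.319  0.114] 0.118
scene [[-0.364, 0.553, -0.749, 1.241], [0.931, 0.235, -0.279, 0.262], [0.022, -0.799, -0.601, 0.658], [0.0, 0.0, 0.0, 1.0]] 53.2171959340152
[268   0  33   9 275] [284.   4.] [-0.746 -0.758  0.25 ] 0.252
[229 153   5   8  20] [232. 156.] [ 0.46  -0.317  0.112] 0.114
[188 158   5   5  19] [190. 160.] [ 0.524 -0.403  0.112] 0.115
[198 158   5   8  22] [200. 161.] [ 0.515 -0.379  0.109] 0.115
[217 158   5   8  19] [219. 161.] [ 0.497 -0.332  0.111] 0.115
[332 177   6   7  21] [335. 179.] [ 0.499 -0.005  0.14 ] 0.142
[347 176   6   6  20] [349. 178.] [0.476 0.024 0.137] 0.139
[362 177   6   8  23] [364. 179.] [0.467 0.059 0.137] 0.14
[310 190   6   4  18] [312. 192.] [ 0.563 -0.036  0.136] 0.138
[305 198   8   6  22] [308. 200.] [ 0.598 -0.032  0.134] 0.136
[ 38 244  10   7  26] [ 42. 247.] [ 0.857 -0.578  0.021] 0.043
[ 24 253  11   8  29] [ 29. 256.] [ 0.888 -0.578  0.02 ] 0.043
```

```bash
python3 - <<'E'
from h import *
import scipy.optimize as so
a=cv2.imread("pics/top.png")[120:320,200:520]; cv2.imwrite("pics/topc.png",cv2.resize(a,None,fx=2.5,fy=2.5,interpolation=3))
T=np.array([[.457,.057],[.466,.022],[.488,-.008],[.554,-.037],[.589,-.032]])
S=np.array([[.467,.059],[.476,.024],[.499,-.005],[.563,-.036],[.598,-.032]])
A=np.radians([0,20,40,80,100])
for Q in(T,S):
    f=lambda p:(p[:2]+.105*np.c_[np.cos(A+p[2]),np.sin(A+p[2])]-Q).ravel()
    r=so.least_squares(f,[.56,.065,3.1]);print(r.x,np.round(r.fun*1e3,1))
E
```

```text
[0.56067527 0.06815208 3.24850882] [-0.7 -0.1  0.4 -0.1 -0.1  0.5 -0.4  0.4  0.8 -0.7]
[0.57145763 0.06901782 3.2339307 ] [-0.1  0.3  0.5  0.2 -1.4 -0.6 -0.2  0.4  1.1 -0.3]
```

View pics/topc.png

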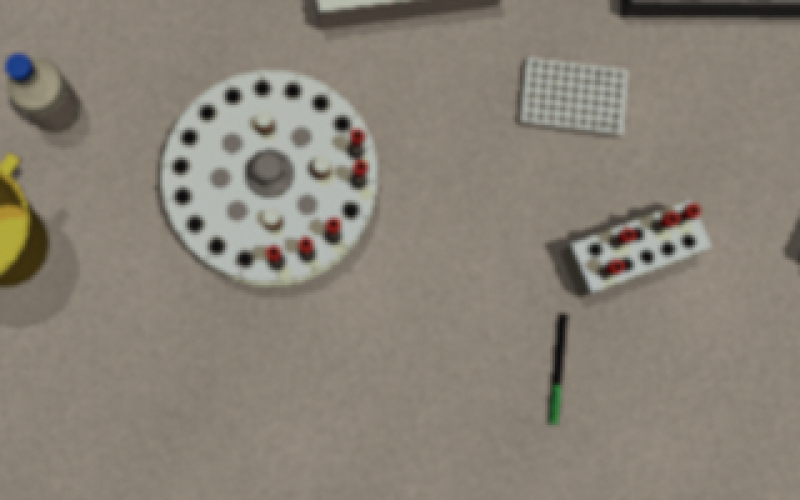

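View pics/scene.png

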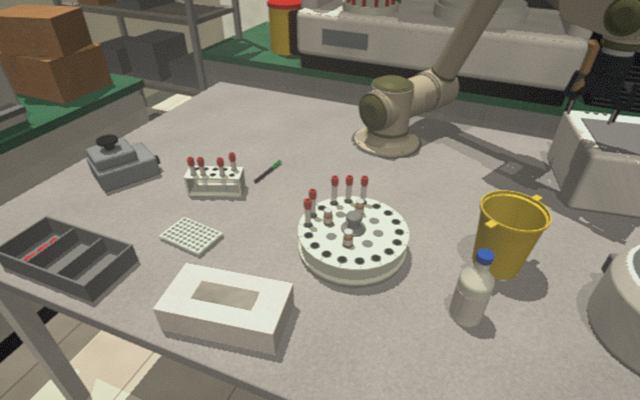

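```bash
python3 -m crank '{"hand":[255,255,255,255,255],"translation":[[-0.02,-0.03,0.036],[-0.02,-0.06,0.072],[-0.02,-0.09,0.108],[-0.02,-0.12,0.144],[-0.02,-0.15,0.18]],"dr":[[-0.13,0,0],[-0.257,0,0],[-0.257,0,0],[-0.257,0,0],[-0.257,0,0]]}' 20; python3 -c "
from h import *
s=sensors.observe();print(np.round(s['tool_rot'],3).tolist(),np.round(s['q'],1))"
```

```text
time_s: 0.6
position: [0.2762, 0.3395, 0.2512]
tool_rot: [[-0.0, -0.001, 1.0], [-0.0, 1.0, 0.001], [-1.0, -0.0, -0.0]]
ft_force: [1.1, 0.8, 0.2]
grip_width: 0.0121
[[-0.0, -0.001, 1.0], [-0.0, 1.0, 0.001], [-1.0, -0.0, -0.0]] [ 35.3   9.5  88.5  -0.   82.  -54.7]
```

```bash
python3 -m crank '{"hand":[255,255,255,255,255],"translation":[[0,-0.04,0.028],[0,-0.08,0.056],[0,-0.12,0.084],[0,-0.16,0.112],[0,-0.2,0.14]],"dr":[[0,0,0],[0,0,0],[0,0,0],[0,0,0],[0,0,0]]}'; python3 -m crank '{"hand":[255,255,255,255,255],"translation":[[0,-0.04,0.023],[0,-0.08,0.044],[0,-0.12,0.044],[0,-0.12,0.044],[0,-0.12,0.044]],"dr":[[0,0,0],[0,0,0],[0,0,0],[0,0,0],[0,0,0]]}'; python3 - <<'E'
from h import *
s=sensors.observe();print(s["position"],s["ft_force"])
im,d,c=grab("wrist");cv2.imwrite("pics/w1.png",im);P=pts(im,d,c);print(np.round(c["extrinsics"],3).tolist())
k,l,st,ce=cv2.connectedComponentsWithStats(red(im))
for i in range(1,k):
    if st[i,4]>60:
        q=P[(l==i)&(d>0)]
        if not len(q):continue
        z=np.percentile(q[:,2],97); t=q[q[:,2]>z-.003]; print(st[i],np.round(ce[i]),np.round(t.mean(0),4),np.round(np.ptp(t,0),3),len(t))
E
```

```text
time_s: 1.1
position: [0.4164, 0.1393, 0.2513]
tool_rot: [[-0.0, -0.0, 1.0], [0.0, 1.0, 0.0], [-1.0, 0.0, -0.0]]
ft_force: [0.2, 1.8, -0.2]
grip_width: 0.0
time_s: 1.6
position: [0.4596, 0.0208, 0.251]
tool_rot: [[-0.001, 0.002, 1.0], [0.0, 1.0, -0.002], [-1.0, 0.0, -0.001]]
ft_force: [-0.1, 0.4, -0.0]
grip_width: -0.0003
[0.45958151 0.02076647 0.25102021] [-0.08785046  0.38489825 -0.03016466]
[[0.001, 0.957, 0.29, 0.386], [1.0, -0.001, 0.0, 0.021], [0.0, 0.29, -0.957, 0.393], [0.0, 0.0, 0.0, 1.0]]
[349 188  20  22 265] [358. 199.] [0.4612 0.0556 0.1386] [0.014 0.016 0.004] 182
[310 198  18  23 223] [318. 209.] [0.471  0.0209 0.1371] [0.015 0.015 0.003] 167
[276 223  19  22 227] [285. 234.] [ 0.4922 -0.0084  0.1409] [0.015 0.015 0.003] 171
[252 281  17  18 183] [261. 289.] [ 0.5454 -0.0309  0.1496] [0.111 0.04  0.165] 48
```

View pics/w1.png

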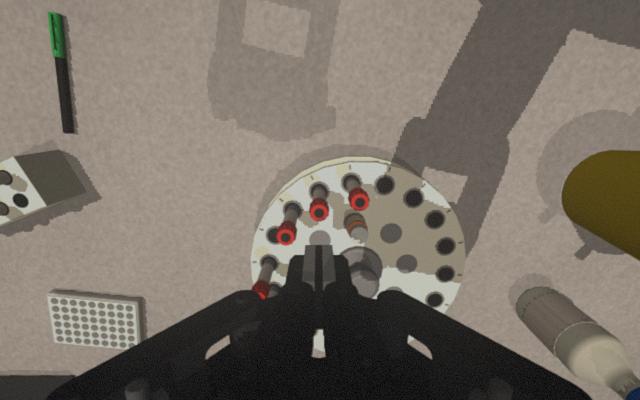

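```bash
python3 -m crank '{"hand":[255,255,255,255,255],"translation":[[0,0.036,0.002],[0.04,0.036,0.002],[0.08,0.036,0.002],[0.102,0.036,0.002],[0.102,0.036,0.002]],"dr":[[0,0,0],[0,0,0],[0,0,0],[0,0,0],[0,0,0]]}'; python3 -m crank '{"hand":[255,255,255,255,255],"translation":[[0.004,0,0],[0.008,0,0],[0.01,0,0],[0.012,0,0],[0.013,0,0]],"dr":[[0,0,0],[0,0,0],[0,0,0],[0,0,0],[0,0,0]]}'
```

```text
time_s: 2.15
position: [0.46, 0.0587, 0.1471]
tool_rot: [[-0.006, -0.002, 1.0], [0.001, 1.0, 0.002], [-1.0, 0.001, -0.006]]
ft_force: [0.4, -0.2, 0.0]
grip_width: 0.0001
time_s: 2.65
position: [0.4621, 0.0572, 0.1369]
tool_rot: [[0.001, -0.0, 1.0], [0.0, 1.0, 0.0], [-1.0, 0.0, 0.001]]
ft_force: [-0.1, 1.1, 3.9]
grip_width: 0.0
```

```bash
python3 -m crank '{"hand":[255,255,255,255,255],"translation":[[0.002,0,0],[0.004,0,0],[0.006,0,0],[0.007,0,0],[0.007,0,0]],"dr":[[0,0,0],[0,0,0],[0,0,0],[0,0,0],[0,0,0]]}';  python3 -m crank '{"hand":[255,255,255,255,255],"translation":[[0.0005,0,0],[0.001,0,0],[0.001,0,0],[0.001,0,0],[0.001,0,0]],"dr":[[0,0,0],[0,0,0],[0,0,0],[0,0,0],[0,0,0]]}'
```

```text
time_s: 3.15
position: [0.4618, 0.0572, 0.1291]
tool_rot: [[-0.0, -0.0, 1.0], [-0.0, 1.0, 0.0], [-1.0, -0.0, -0.0]]
ft_force: [1.0, -0.1, 1.8]
grip_width: 0.0001
time_s: 3.65
position: [0.4618, 0.0572, 0.1283]
tool_rot: [[0.0, -0.0, 1.0], [-0.0, 1.0, 0.0], [-1.0, -0.0, 0.0]]
ft_force: [2.5, -0.3, 1.9]
grip_width: 0.0003
```

```bash
python3 -m crank '{"hand":[255,255,255],"translation":[[0.0005,0,0],[0.0005,0,0],[0.0005,0,0]],"dr":[[0,0,0],[0,0,0],[0,0,0]]}';  python3 -m crank '{"hand":[255,255,255],"translation":[[0.0005,0,0],[0.0005,0,0],[0.0005,0,0]],"dr":[[0,0,0],[0,0,0],[0,0,0]]}'
```

```text
time_s: 3.95
position: [0.4618, 0.0571, 0.128]
tool_rot: [[0.0, -0.0, 1.0], [-0.0, 1.0, 0.0], [-1.0, -0.0, 0.0]]
ft_force: [1.0, 1.0, 5.3]
grip_width: -0.0003
time_s: 4.25
position: [0.462, 0.0571, 0.128]
tool_rot: [[0.001, -0.0, 1.0], [-0.0, 1.0, 0.0], [-1.0, -0.0, 0.001]]
ft_force: [-0.6, -0.2, 9.3]
grip_width: 0.0003
```

```bash
python3 -m crank '{"hand":[255,255,255,255,255],"translation":[[-0.025,0,0],[-0.025,0,0],[-0.025,-0.035,0.009],[-0.025,-0.035,0.009],[-0.025,-0.035,0.009]],"dr":[[0,0,0],[0,0,0],[0,0,0],[0,0,0],[0,0,0]]}';  python3 -m crank '{"hand":[255,255,255,255,255],"translation":[[0.009,0,0],[0.012,0,0],[0.015,0,0],[0.018,0,0],[0.021,0,0]],"dr":[[0,0,0],[0,0,0],[0,0,0],[0,0,0],[0,0,0]]}'; python3 -m crank '{"hand":[255,255,255,255,255],"translation":[[0.001,0,0],[0.002,0,0],[0.003,0,0],[0.004,0,0],[0.004,0,0]],"dr":[[0,0,0],[0,0,0],[0,0,0],[0,0,0],[0,0,0]]}'; python3 -m crank '{"hand":[255,255],"translation":[[0,0,0],[0,0,0]],"dr":[[0,0,0],[0,0,0]]}'
```

```text
time_s: 4.75
position: [0.4702, 0.0219, 0.1516]
tool_rot: [[-0.002, 0.001, 1.0], [0.0, 1.0, -0.001], [-1.0, 0.0, -0.002]]
ft_force: [-0.1, 0.9, 0.9]
grip_width: -0.0004
time_s: 5.25
position: [0.4704, 0.0226, 0.1312]
tool_rot: [[-0.001, -0.001, 1.0], [0.0, 1.0, 0.001], [-1.0, 0.0, -0.001]]
ft_force: [-3.5, 1.4, 4.6]
grip_width: 0.0
time_s: 5.75
position: [0.4709, 0.0222, 0.1279]
tool_rot: [[0.001, -0.0, 1.0], [-0.0, 1.0, 0.0], [-1.0, -0.0, 0.001]]
ft_force: [-4.6, 3.1, 9.9]
grip_width: 0.0001
time_s: 5.95
position: [0.4709, 0.0222, 0.1279]
tool_rot: [[0.001, -0.0, 1.0], [-0.0, 1.0, 0.0], [-1.0, -0.0, 0.001]]
ft_force: [-4.5, 3.0, 10.4]
grip_width: 0.0
```

```bash
python3 -m crank '{"hand":[255,255,255,255,255],"translation":[[-0.025,0,0],[-0.025,0,0],[-0.025,-0.03,0.022],[-0.025,-0.03,0.022],[-0.025,-0.03,0.022]],"dr":[[0,0,0],[0,0,0],[0,0,0],[0,0,0],[0,0,0]]}';  python3 -m crank '{"hand":[255,255,255,255,255],"translation":[[0.008,0,0],[0.011,0,0],[0.014,0,0],[0.017,0,0],[0.02,0,0]],"dr":[[0,0,0],[0,0,0],[0,0,0],[0,0,0],[0,0,0]]}'; python3 -m crank '{"hand":[255,255,255,255,255],"translation":[[0.002,0,0],[0.003,0,0],[0.004,0,0],[0.005,0,0],[0.005,0,0]],"dr":[[0,0,0],[0,0,0],[0,0,0],[0,0,0],[0,0,0]]}'; python3 -m crank '{"hand":[255,255],"translation":[[0,0,0],[0,0,0]],"dr":[[0,0,0],[0,0,0]]}'
```

```text
time_s: 6.45
position: [0.4928, -0.0082, 0.1516]
tool_rot: [[-0.001, 0.001, 1.0], [0.0, 1.0, -0.001], [-1.0, 0.0, -0.001]]
ft_force: [-0.9, -0.8, -0.2]
grip_width: 0.0001
time_s: 6.95
position: [0.4923, -0.0074, 0.1323]
tool_rot: [[-0.0, -0.001, 1.0], [0.0, 1.0, 0.001], [-1.0, 0.0, -0.0]]
ft_force: [-2.1, 0.4, 4.7]
grip_width: -0.0002
time_s: 7.45
position: [0.4926, -0.0076, 0.128]
tool_rot: [[0.0, -0.0, 1.0], [0.0, 1.0, 0.0], [-1.0, 0.0, 0.0]]
ft_force: [-5.0, 3.1, 11.2]
grip_width: -0.0001
time_s: 7.65
position: [0.4926, -0.0076, 0.1279]
tool_rot: [[0.0, -0.0, 1.0], [0.0, 1.0, 0.0], [-1.0, 0.0, 0.0]]
ft_force: [-5.6, 3.2, 11.7]
grip_width: 0.0002
```

```bash
python3 -m crank '{"hand":[255,255,255,255,255],"translation":[[-0.03,0,0],[-0.06,0,0.03],[-0.073,-0.015,0.07],[-0.073,-0.02,0.115],[-0.073,-0.027,0.147]],"dr":[[0,0,0],[0,0,0],[0,0,0],[0,0,0],[0,0,0]]}'; python3 -m crank '{"hand":[255,255],"translation":[[0,0,0],[0,0,0]],"dr":[[0,0,0],[0,0,0]]}'; cat > look.py <<'E'
import sys
from h import *
s=sensors.observe();print(s["position"],s["ft_force"])
im,d,c=grab("wrist");cv2.imwrite(f"pics/{sys.argv[1]}.png",im);P=pts(im,d,c)
k,l,st,ce=cv2.connectedComponentsWithStats(red(im))
for i in range(1,k):
    if st[i,4]>60:
        q=P[(l==i)&(d>0)]
        if not len(q):continue
        z=np.percentile(q[:,2],90); t=q[abs(q[:,2]-z)<.003]; print(st[i],np.round(ce[i]),np.round(t.mean(0),4),np.round(np.ptp(t,0),3),len(t))
E
python3 look.py w2
```

```text
time_s: 8.15
position: [0.6421, -0.0352, 0.2002]
tool_rot: [[0.002, -0.0, 1.0], [-0.0, 1.0, 0.0], [-1.0, -0.0, 0.002]]
ft_force: [-0.4, -0.3, -0.3]
grip_width: -0.0001
time_s: 8.35
position: [0.6397, -0.0348, 0.1992]
tool_rot: [[-0.001, -0.0, 1.0], [0.0, 1.0, 0.0], [-1.0, 0.0, -0.001]]
ft_force: [-0.7, 0.2, 0.5]
grip_width: 0.0004
[ 0.63974028 -0.03483751  0.19922569] [-0.66314017  0.22333972  0.51365569]
[301  84  26  28 386] [314.  97.] [ 0.559  -0.0381  0.1365] [0.016 0.016 0.004] 379
[307 140  25  27 350] [319. 153.] [ 0.5945 -0.0345  0.135 ] [0.015 0.016 0.005] 305
```

View pics/w2.png

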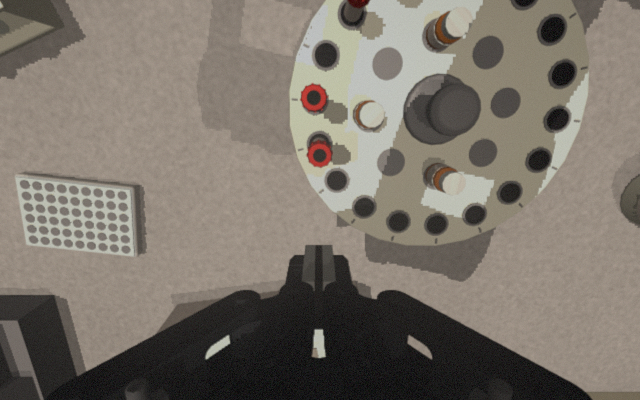

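```bash
python3 -m crank '{"hand":[255,255,255,255,255],"translation":[[0,-0.003,-0.04],[0,-0.003,-0.081],[0,-0.003,-0.081],[0.03,-0.003,-0.081],[0.048,-0.003,-0.081]],"dr":[[0,0,0],[0,0,0],[0,0,0],[0,0,0],[0,0,0]]}';  python3 -m crank '{"hand":[255,255,255,255,255],"translation":[[0.008,0,0],[0.011,0,0],[0.014,0,0],[0.017,0,0],[0.02,0,0]],"dr":[[0,0,0],[0,0,0],[0,0,0],[0,0,0],[0,0,0]]}'; python3 -m crank '{"hand":[255,255,255,255,255],"translation":[[0.002,0,0],[0.003,0,0],[0.004,0,0],[0.005,0,0],[0.005,0,0]],"dr":[[0,0,0],[0,0,0],[0,0,0],[0,0,0],[0,0,0]]}'; python3 -m crank '{"hand":[255,255],"translation":[[0,0,0],[0,0,0]],"dr":[[0,0,0],[0,0,0]]}'
```

```text
time_s: 8.9
position: [0.5579, -0.0375, 0.1519]
tool_rot: [[0.001, -0.0, 1.0], [-0.0, 1.0, 0.0], [-1.0, -0.0, 0.001]]
ft_force: [0.7, 1.5, -0.0]
grip_width: -0.0003
time_s: 9.4
position: [0.5593, -0.0379, 0.1332]
tool_rot: [[0.002, -0.0, 1.0], [-0.001, 1.0, 0.0], [-1.0, -0.001, 0.002]]
ft_force: [-1.3, 0.5, 4.6]
grip_width: -0.0001
time_s: 9.9
position: [0.5592, -0.0379, 0.128]
tool_rot: [[0.002, -0.0, 1.0], [-0.0, 1.0, 0.0], [-1.0, -0.0, 0.002]]
ft_force: [0.7, 0.8, 8.2]
grip_width: -0.0
time_s: 10.1
position: [0.5592, -0.0379, 0.128]
tool_rot: [[0.002, -0.0, 1.0], [-0.0, 1.0, 0.0], [-1.0, -0.0, 0.002]]
ft_force: [0.3, 0.6, 7.2]
grip_width: 0.0002
```

```bash
python3 -m crank '{"hand":[255,255,255,255,255],"translation":[[-0.025,0,0],[-0.025,0,0],[-0.025,0.004,0.035],[-0.025,0.004,0.035],[-0.025,0.004,0.035]],"dr":[[0,0,0],[0,0,0],[0,0,0],[0,0,0],[0,0,0]]}';  python3 -m crank '{"hand":[255,255,255,255,255],"translation":[[0.008,0,0],[0.011,0,0],[0.014,0,0],[0.017,0,0],[0.02,0,0]],"dr":[[0,0,0],[0,0,0],[0,0,0],[0,0,0],[0,0,0]]}'; python3 -m crank '{"hand":[255,255,255,255,255],"translation":[[0.002,0,0],[0.003,0,0],[0.004,0,0],[0.005,0,0],[0.005,0,0]],"dr":[[0,0,0],[0,0,0],[0,0,0],[0,0,0],[0,0,0]]}'; python3 -m crank '{"hand":[255,255],"translation":[[0,0,0],[0,0,0]],"dr":[[0,0,0],[0,0,0]]}'
```

```text
time_s: 10.6
position: [0.5934, -0.0336, 0.1511]
tool_rot: [[-0.002, -0.001, 1.0], [0.0, 1.0, 0.001], [-1.0, 0.0, -0.002]]
ft_force: [-0.6, -0.3, -0.6]
grip_width: -0.0002
time_s: 11.1
position: [0.5936, -0.0338, 0.1326]
tool_rot: [[0.0, -0.0, 1.0], [-0.0, 1.0, 0.0], [-1.0, -0.0, 0.0]]
ft_force: [-1.7, 0.5, 4.1]
grip_width: -0.0002
time_s: 11.6
position: [0.5938, -0.0338, 0.128]
tool_rot: [[0.001, -0.0, 1.0], [-0.0, 1.0, 0.0], [-1.0, -0.0, 0.001]]
ft_force: [-2.9, -0.2, 8.0]
grip_width: 0.0003
time_s: 11.8
position: [0.5938, -0.0338, 0.128]
tool_rot: [[0.001, -0.0, 1.0], [-0.0, 1.0, 0.0], [-1.0, -0.0, 0.001]]
ft_force: [-3.0, -0.1, 8.5]
grip_width: -0.0003
```

Lift clear and check all caps.

```bash
python3 -m crank '{"hand":[255,255,255,255,255],"translation":[[-0.03,0,0],[-0.07,0,0],[-0.11,0,0.03],[-0.11,0,0.06],[-0.11,0,0.06]],"dr":[[0,0,0],[0,0,0],[0,0,0],[0,0,0],[0,0,0]]}'; python3 look.py w3; python3 - <<'E'
from h import *
for n in("top","scene"):
    im,d,c=grab(n);P=pts(im,d,c);cv2.imwrite(f"pics/{n}2.png",im)
    k,l,st,ce=cv2.connectedComponentsWithStats(red(im))
    for i in range(1,k):
        q=P[(l==i)&(d>0)]
        if st[i,4]>10 and len(q) and abs(np.median(q[:,1]))<.15: print(n,st[i,4],np.round(np.median(q,0),3),np.round(np.percentile(q[:,2],95),3))
E
```

```text
time_s: 12.3
position: [0.6562, -0.0339, 0.2368]
tool_rot: [[0.002, -0.0, 1.0], [-0.0, 1.0, 0.0], [-1.0, -0.0, 0.002]]
ft_force: [-0.2, -0.2, -2.2]
grip_width: -0.0
[ 0.65618367 -0.03389333  0.2368444 ] [-0.23517276 -0.21393771 -2.15485763]
[303  65  21  25 290] [313.  77.] [ 0.5594 -0.0382  0.1273] [0.016 0.015 0.004] 267
[308 114  21  21 243] [318. 124.] [ 0.5946 -0.0344  0.1272] [0.014 0.015 0.004] 210
scene 21 [ 0.499 -0.006  0.126] 0.128
scene 32 [0.479 0.024 0.122] 0.129
scene 35 [0.469 0.059 0.124] 0.129
scene 15 [ 0.564 -0.035  0.127] 0.128
scene 29 [ 0.596 -0.033  0.126] 0.128
```

View pics/w3.png

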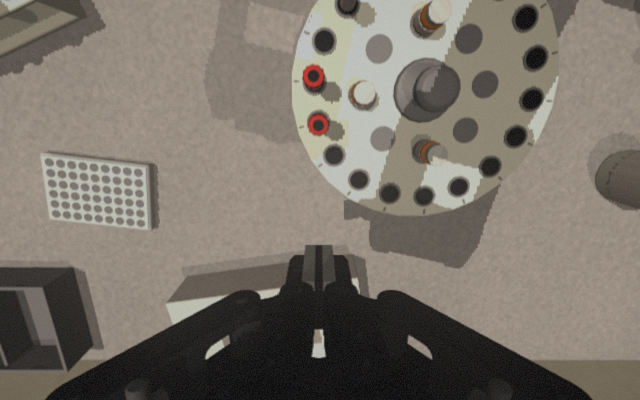

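The picture shows caps 4 (313,77) and 5 (318,124) seated, with their tops at about 127 mm. All three vials are upright and in place, and the scene camera puts all five cap tops at 128–129 mm. The hand is clear, so I let it settle and hand in.

```bash
python3 -m crank '{"hand":[255,255,255],"translation":[[0,0,0],[0,0,0],[0,0,0]],"dr":[[0,0,0],[0,0,0],[0,0,0]]}'; python3 -c "
from rig import env
print(env.close_job())"
```

```text
time_s: 12.75
position: [0.6534, -0.0338, 0.2375]
tool_rot: [[0.0, -0.0, 1.0], [-0.0, 1.0, 0.0], [-1.0, -0.0, 0.0]]
ft_force: [-0.7, 0.1, -0.6]
grip_width: 0.0002
the job is handed in; nothing more can be done
None
```

I pressed tubes 1 to 5 home in order with closed fingertips and handed the job in at about 12.8 s; it gave no verdict. At the end of each press the fingertips stopped at 128 mm with a reading of 7–12 N, above the 4–5 N needed to slide a tube.

- **Caps:** in my last checks the scene camera put all five cap tops at 128–129 mm. The wrist camera put caps 4 and 5 at 127 mm; caps 1 to 3 were not measured in that view.
- **Top camera:** it gave no readings for the caps in that last check. I did not look into why.
- **Vials and bench:** all three vials stood upright in the last wrist picture. I judged by eye that they had not moved. I did not measure the positions of the vials or the other bench items afterwards.
- **Hand:** it ended clear of everything, at 237 mm, with no meaningful force on it.

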